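# Lock the carving turntable with its wing-grip plunger lock

## Task

Two spring plunger locks stand in front of the stone carver's turntable. On the one with the flat upright wing grip, push the plunger down into its housing and, keeping it down, slide its keeper plate home under the hooked lip, so that it stays trapped down when you let go. Leave the lock with the round knob as it is.

Things in the scene. Friction and masses are not known exactly. Their poses are not given: they have to be found in the camera images.
- wing_top (a point): Centre of the top of the wing grip, an upright aluminium slab 12 mm thick (y), 36 wide (x), 55 tall, at rest 158 mm above the bench. z up, x roughly away from the robot; yaw up to 25 degrees. Grip it from above on its -y and +y faces. It stands on the keeper plate (top 55 mm below this point, 8 thick, 40 wide in x, from 35 mm on -y to 65 mm on +y), and both ride on the vertical plunger's head.
- winglock_plunger (a joint): Wing lock's plunger, pushed straight down by wing and plate, m: 0 up (at rest), 0.030 down at its stop. The spring lifts with 5 N at 0 to 11 N at 0.030 and throws it up at once if let go. From 0.018 on the keeper plate's top is below the lip's underside; trapped, it rests at about 0.018. The housing below is fixed to the bench.
- winglock_keeper (a joint): Slide of wing and keeper plate to +y of wing_top, m: 0 to 0.005 at the start, 0.040 home at its stop; friction about 3.5 N, stays where left. The fixed hooked lip is on the +y side: underside 85 mm, top 92 mm above the bench, free edge 85 mm and its post 114 mm from the plunger's axis. The plate's end gets under the lip at 0.020, overlaps it 20 mm at 0.040; with the plunger up it passes over.
- knob_top (a point): Centre of the top of the round knob (38 mm across, 55 tall) of the other lock, otherwise the same with its own plate and lip; leave it as it is. At rest 158 mm above the bench; axes as for wing_top. The locks stand side by side, 220 to 240 mm apart; either may be on the left.

How it is judged:
By the outcome, as a careful person would: the job done as asked, in the order asked, and still so for the second after the job is handed in, with the robot touching nothing.
It also fails if it takes over 35 s, if anything falls off the work surface, if the arm or the gripper's body presses on something with over 40 N, if the wrist force passes 120 N, or if a joint passes its speed limit or range.

## Robot

A 6-joint arm with a two-finger parallel gripper is mounted at the origin on the work surface. World frame = base frame: x ahead of the robot, y to its left, z up, the work surface at z = 0. Lengths are in m, angles in rad, forces in N, time in s.
With the tool pointing down it reaches from about 0.425 to 0.95 m from the base axis. Payload 14.7 kg.
Tool frame: the origin (TCP) lies midway between the tips of the shut fingers; the grasp point (between the pads) lies 19 mm behind it; z points along the fingers, y is the direction in which the jaws open and shut (so a half turn about z gives the same grasp; the last joint's range is limited). The gripper opens to 85 mm and grips with 20 to 120 N. Pads are 22 mm wide; open, the fingers measure 114 mm over their backs; the gripper's body (76 mm by 85 mm) begins 54 mm behind the grasp point. The pads swing forward as they close: fully open they stand 13 mm farther back than shut.
Start: joints at [1.114, 0.48, 1.596, -0, 1.065, -0.047], TCP at [0.259, 0.596, 0.231] pointing down, gripper open.
Joint ranges: [-2.75, 2.75], [-0.82, 2.05], [0.23, 2.67], [-1.56, 4.7], [0.09, 2.69], [-2.92, 2.92]. Speed limits (rad/s): [1.89, 1.89, 2.39, 3.01, 3.01, 3.01].

## Interface

Orientations are given as [roll, pitch, yaw] about the fixed x, y, z axes, in that order (R = Rz(yaw) Ry(pitch) Rx(roll)).
In Python, from station import get_state, snapshot, finish_job gives the robot as it stands.
- The arm moves only by the tool servo_tool, never from a script. Its argument "targets" is one flat list of numbers, 5 for each row, row after row: the shift along the tool's x, y, z in cm, then the turn about the tool's z in degrees, then the closure in counts, from 0 (fully open) to 255 (shut). In form: [x, y, z, yaw, hand, x, y, z, yaw, hand, ...]. A call has 1 to 20 rows; each row shifts and turns the pose as measured when the row begins, along the tool's axes as they then stand; what a row does not reach is not made up. A row lasts 1/12 s, in which the tool goes at most 41.7 mm and 7.16 degrees, less where a joint would pass 70% of its speed; a pose out of reach is approached as far as the arm can. A call is refused whole if a number of a shift passes 4.17 or a number of a turn 7.16, either way. A call with a gripper value outside its range is refused whole. The fingers move at their own pace and stop on an object; "force" is the grip in N (left out, the last holds). Time passes only in rows, so rows that do not move let the fingers close. It gives the time, the measured TCP pose, the force and the opening at its end, in the units of the state.
- get_state(): the state, without advancing time (a new reading comes with each control period).
- snapshot(name): name is "scene" or "top"; returns a dict with "frame" (480x640x3 uint8, blue, green, red), "intrinsics" (3x3 intrinsics, pixels), "pose" (4x4, takes a point from camera to world coordinates). Camera axes: x right, y up, looking along -z (the intrinsics and any distortion apply to the point x, -y, -z); pixel columns grow to the right and rows downward; lengths in m; the calibration is good to about 2 mm. A picture is of the moment at which its call begins. There is no depth.
- finish_job(): hands the job in, once; it reports no verdict.
The state is a dict: "time": time; "q": joint angles; "dq": joint speeds; "joint_torque": joint torques, N m; "position": TCP position; "tcp_rot": TCP orientation; "wrist_force": force on the tool from outside, world axes, zero at the start; "ft_torque": the same for the moment, N m; "grip_width": finger opening in m.
Only numpy, scipy, OpenCV 4.12 (cv2) and the standard library are available. Lean on these libraries where they do the work, as an engineer would, in place of code of your own. Each camera call takes 0.05 s, during which the arm holds its last target.

## Working session

There is one attempt and no reset: what is moved stays moved. The work goes in short steps, Python scripts to look and compute and a tool call to move; the robot and the scene stay as the last step left them, time stands still between calls to the robot, and variables do not carry over. Pictures are saved under pics/ and viewed, and the job is handed in when it is done.

Besides the shell and the picture viewer there is one more tool, called after "Emit:" as a command line: name --argument value ..., lists and objects as JSON in quotes. servo_tool: Moves the arm, as the interface text tells. Its arguments: {"type":"object","properties":{"targets":{"type":"array"},"force":{"type":"number"}},"required":["targets"]}

```bash
mkdir -p pics
python3 - <<'E'
from station import *
import cv2,numpy as np
s=get_state();print({k:np.round(v,4).tolist() for k,v in s.items()})
for n in("scene","top"):
    d=snapshot(n);cv2.imwrite(f"pics/{n}0.png",d["frame"]);print(n,np.round(d["intrinsics"],1).tolist(),np.round(d["pose"],4).tolist(),[k for k in d])
E
```

```text
{'time': 0.0, 'q': [1.1144, 0.4808, 1.5969, 0.0, 1.0651, -0.0466], 'dq': [0.0007, -0.0011, 0.0, -0.0007, 0.0008, -0.0005], 'joint_torque': [-0.0005, -95.0631, -43.0183, 0.0, 0.0124, 0.0001], 'position': [0.2587, 0.5958, 0.2307], 'tcp_rot': [-3.1403, -0.0001, 2.7318], 'wrist_force': [-0.221, 0.4164, 0.4041], 'ft_torque': [-0.0129, 0.0084, 0.0594], 'grip_width': 0.0855}
scene [[548.3, 0.0, 319.0], [0.0, 548.3, 236.1], [0.0, 0.0, 1.0]] [[0.8561, -0.4158, 0.3069, 0.7811], [0.5165, 0.6689, -0.5346, -0.3864], [0.017, 0.6162, 0.7874, 0.7692], [0.0, 0.0, 0.0, 1.0]] ['frame', 'intrinsics', 'pose']
top [[521.4, 0.0, 311.7], [0.0, 521.4, 226.6], [0.0, 0.0, 1.0]] [[0.0234, 0.9931, -0.1146, 0.4728], [-0.999, 0.0277, 0.0363, 0.0321], [0.0392, 0.1136, 0.9927, 0.795], [0.0, 0.0, 0.0, 1.0]] ['frame', 'intrinsics', 'pose']
```

View pics/scene0.png

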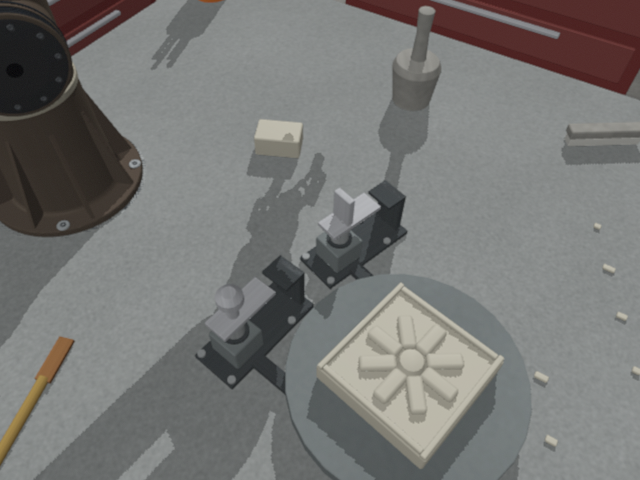

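View pics/top0.png

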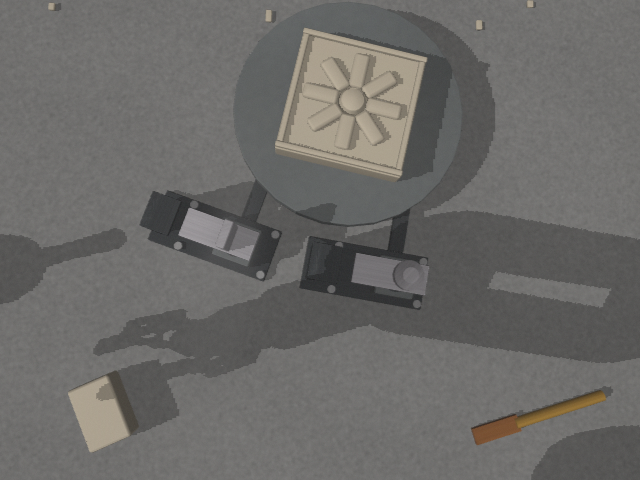

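The wing lock is the left (+y) one, around (237,240) in top and (345,210) in scene. The knob lock is at (410,275) in top. I'll zoom in on the wing.

Run:
```python
import cv2,numpy as np
a=cv2.imread("pics/top0.png")[180:290,130:290];b=cv2.imread("pics/scene0.png")[170:290,285:425]
f=lambda i:cv2.convertScaleAbs(cv2.resize(i,None,fx=5,fy=5,interpolation=cv2.INTER_CUBIC),alpha=1.3)
cv2.imwrite("pics/zt.png",f(a));cv2.imwrite("pics/zs.png",f(b))
```

```text
(no output)
```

View pics/zt.png

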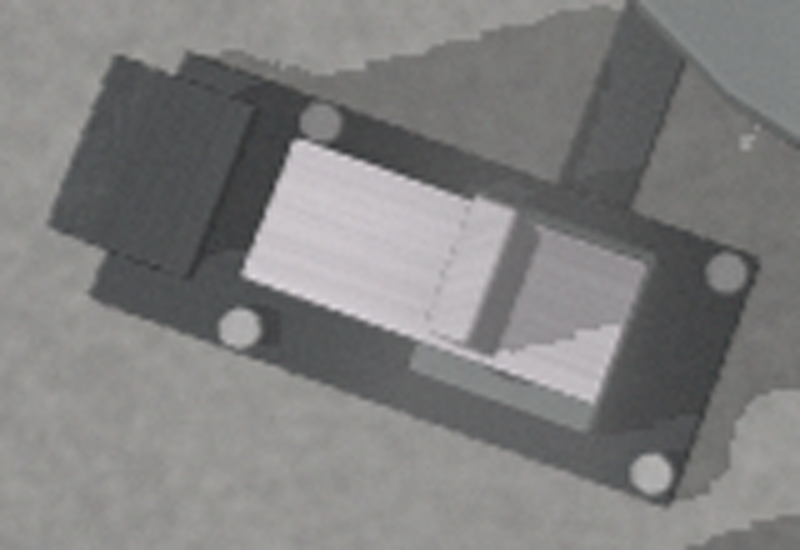

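View pics/zs.png

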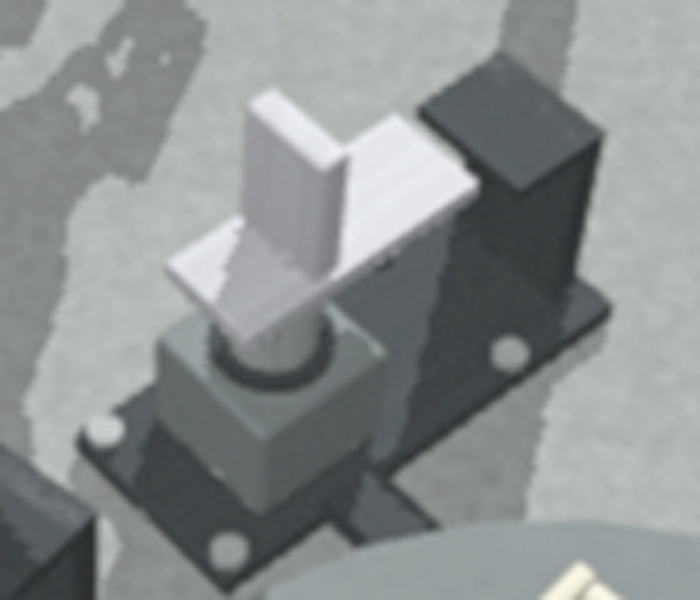

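```bash
cat > h.py <<'E'
from station import *
import cv2,numpy as np
def ray(d,p):
    K=d["intrinsics"];T=d["pose"];v=np.array([(p[0]-K[0,2])/K[0,0],-(p[1]-K[1,2])/K[1,1],-1]);return T[:3,3],T[:3,:3]@v
def onz(d,p,z):
    o,v=ray(d,p);return o+v*(z-o[2])/v[2]
def tri(d1,p1,d2,p2):
    o1,v1=ray(d1,p1);o2,v2=ray(d2,p2);A=np.c_[v1,-v2];t=np.linalg.lstsq(A,o2-o1,rcond=None)[0]
    a=o1+t[0]*v1;b=o2+t[1]*v2;return (a+b)/2,np.linalg.norm(a-b)
E
python3 - <<'E'
from h import *
t=snapshot("top");s=snapshot("scene")
T=lambda p:(np.array(p)-2)/5+[130,180]
S=lambda p:(np.array(p)-2)/5+[285,170]
tc=[T(p) for p in[(472,193),(518,210),(472,348),(428,333)]];sc=[S(p) for p in[(348,155),(325,168),(249,103),(272,90)]]
# top: first two = far x side, order (+y far),( -y far),(-y near),(+y near)
W=np.array([onz(t,p,.158) for p in tc]);print("top",W.round(4),W.mean(0))
V=np.array([onz(s,p,.158) for p in sc]);print("scene",V.round(4),V.mean(0))
print("tri",tri(t,np.mean(tc,0),s,np.mean(sc,0)))
for Q in(W,V):
    e=Q[0]+Q[1]-Q[2]-Q[3];print("yaw x",np.degrees(np.arctan2(e[1],e[0])),np.linalg.norm(e)/2,np.linalg.norm(Q[0]-Q[1]))
P=np.array([onz(t,T(p),.103) for p in[(295,140),(655,258),(600,403),(243,275)]]);print("plate",P.round(4))
e=P[0]-P[1]+P[3]-P[2];print("plate y yaw",np.degrees(np.arctan2(-e[0],e[1])),np.linalg.norm(e)/2)
c=P[[0,3]].mean(0);d=P[[1,2]].mean(0);print("wing ctr from plate",d+(c-d)*.35)
# lip free edge
L=np.array([onz(t,T(p),.092) for p in[(255,100),(190,275)]]);print("lip",L.round(4),L.mean(0))
u=e/np.linalg.norm(e);print("wing->lip",(L.mean(0)-W.mean(0))@u)
print(get_state()["time"])
E
```

```text
top [[0.5536 0.1165 0.158 ]
 [0.5498 0.1051 0.158 ]
 [0.5156 0.1149 0.158 ]
 [0.519  0.1257 0.158 ]] [0.53450894 0.11556145 0.158     ]
scene [[0.5527 0.114  0.158 ]
 [0.5494 0.1058 0.158 ]
 [0.517  0.1166 0.158 ]
 [0.5203 0.125  0.158 ]] [0.53484562 0.11534971 0.158     ]
tri (array([0.53462626, 0.11574643, 0.15732724]), np.float64(0.00026993820726119134))
yaw x -15.407872334760896 0.03565388001533465 0.012017271782596263
yaw x -18.49975937864241 0.03417837718756452 0.008814179899154409
plate [[0.5735 0.1712 0.103 ]
 [0.5446 0.0747 0.103 ]
 [0.5057 0.0878 0.103 ]
 [0.5371 0.183  0.103 ]]
plate y yaw -17.463783728625835 0.1004841944274829
wing ctr from plate [0.53567667 0.11479624 0.103     ]
lip [[0.5857 0.1847 0.092 ]
 [0.5377 0.1995 0.092 ]] [0.56170351 0.19208112 0.092     ]
wing->lip 0.0811538025714622
0.2
```

The two views agree: wing_top is about (0.5347, 0.1155, 0.158), triangulated height 157.3 mm, yaw about -17°. I need tool yaw 163°, which makes tool +y the wing's +y.

Emit:
servo_tool --targets '[0,0,0,-6.5,0,-2,-1.9,0,0,0,-2,-1.9,0,0,0,-2,-1.9,0,0,0,-2,-1.9,0,0,0,-2,-1.9,0,0,0,-2,-1.9,0,0,0,-2,-1.9,0,0,0,-2,-1.9,0,0,0,-2,-1.9,0,0,0,-2,-1.9,0,0,0,-2,-1.9,0,0,0,-2,-1.9,0,0,0,-2,-1.9,0,0,0,-2,-1.9,0,0,0,-2,-1.9,0,0,0,-2,-1.9,0,0,0,-2,-1.9,0,0,0,0,0,0,0,0]' --force 80

```text
time: 1.78
position: [0.4998, 0.1708, 0.2289]
tcp_rot: [-3.14, -0.0, 2.856]
wrist_force: [0.9, -0.4, -0.8]
grip_width: 0.0853
```

```bash
cat >> h.py <<'E'
def err(tgt,yaw):
    from scipy.spatial.transform import Rotation as R
    s=get_state();M=R.from_euler('xyz',s["tcp_rot"]).as_matrix()
    print("t",s["time"],"pos",np.round(s["position"],4),"F",np.round(s["wrist_force"],1),"w",s["grip_width"])
    print("tool cm",np.round(100*M.T@(np.array(tgt)-s["position"]),2),"yaw deg (tool z)",round(-(yaw-np.degrees(s["tcp_rot"][2])),2))
E
python3 -c "
from h import *
err([.5347,.1155,.21],163)"
```

```text
t 1.7833 pos [0.4998 0.1708 0.2289] F [ 0.9 -0.4 -0.8] w 0.08532078666890779
tool cm [-4.9  -4.32  1.89] yaw deg (tool z) 0.66
```

Emit:
servo_tool --targets '[-1.7,-1.5,0,0.6,0,-1.7,-1.5,0,0,0,-1.5,-1.3,0,0,0,0,0,0,0,0]'

```text
time: 2.12
position: [0.5355, 0.1124, 0.2287]
tcp_rot: [-3.14, -0.001, 2.844]
wrist_force: [-0.6, 0.0, 0.3]
grip_width: 0.0859
```

```bash
python3 -c "
from h import *
err([.5347,.1155,.116],163)"
```

```text
t 2.1167 pos [0.5355 0.1124 0.2287] F [-0.6  0.   0.3] w 0.08588702895256774
tool cm [ 0.16  0.29 11.27] yaw deg (tool z) -0.08
```

Emit:
servo_tool --targets '[0.1,0.3,1.5,0,0,0,0,2,0,0,0,0,2,0,0,0,0,2,0,0,0,0,1.5,0,0,0,0,0,0,0]'

```text
time: 2.62
position: [0.5355, 0.1171, 0.1364]
tcp_rot: [3.141, 0.001, 2.84]
wrist_force: [-0.6, -0.4, -0.3]
grip_width: 0.0854
```

```bash
python3 -c "
from h import *
err([.5347,.1155,.116],163)
for n in('scene','top'):
    d=snapshot(n);cv2.imwrite(f'pics/{n}1.png',d['frame'])
"
```

```text
t 2.6167 pos [0.5355 0.1171 0.1364] F [-0.6 -0.4 -0.3] w 0.08537323679810356
tool cm [ 0.03 -0.18  2.04] yaw deg (tool z) -0.25
```

View pics/scene1.png

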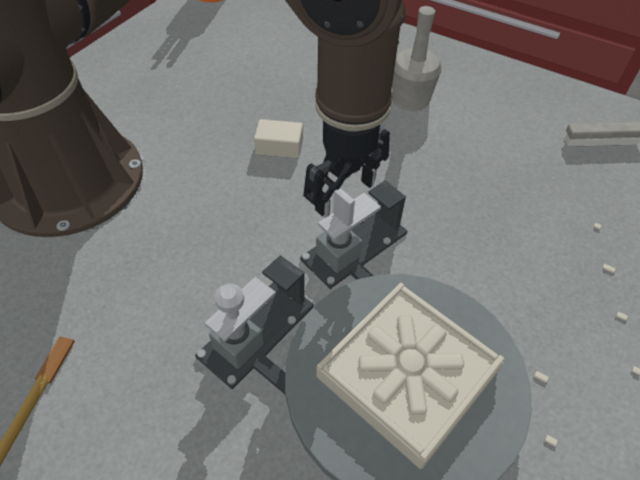

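```bash
python3 -c "
import cv2
a=cv2.imread('pics/scene1.png')[120:270,270:430]
cv2.imwrite('pics/z1.png',cv2.convertScaleAbs(cv2.resize(a,None,fx=4,fy=4,interpolation=cv2.INTER_CUBIC),alpha=1.6))
from h import *
s=snapshot('scene');K=s['intrinsics'];T=np.linalg.inv(s['pose'])
u=np.array([.292,.956,0])
for o in(-.0427,0,.0427):
  for z in (.149,.158):
    p=np.array([.5355,.1171,z])+o*u;c=T[:3,:3]@p+T[:3,3];print(o,z,K[0,2]+K[0,0]*c[0]/-c[2],K[1,2]-K[1,1]*c[1]/-c[2])
"
```

```text
-0.0427 0.149 324.0591441864002 212.83579208695758
-0.0427 0.158 324.2073724917002 208.86706580681496
0 0.149 344.85857051976893 198.777838416863
0 0.158 345.18206598826356 194.77495826501556
0.0427 0.149 364.7781693692346 185.31454412862576
0.0427 0.158 365.26206632693754 181.28396139975382
```

View pics/z1.png

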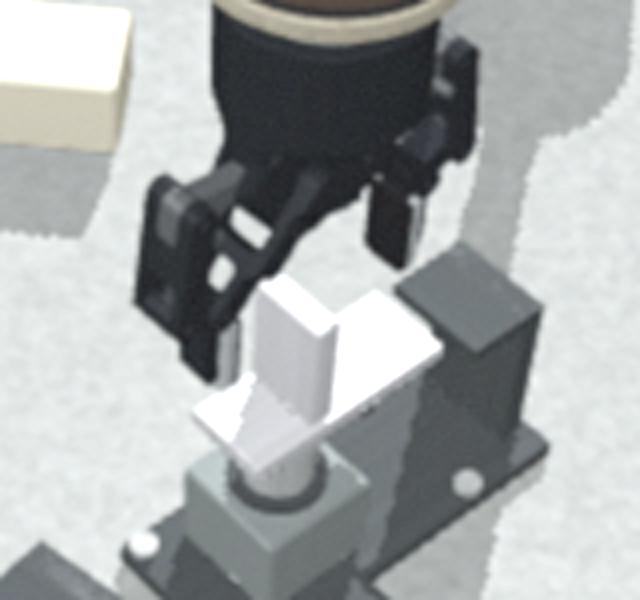

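The fingers straddle the wing, with pads at (215,380) and (400,265) in the zoom. That matches the projected TCP.

Emit:
servo_tool --targets '[0,-0.2,1.2,-0.2,0,0,0,0.9,0,0,0,0,0,0,0]'

```text
time: 3.02
position: [0.5394, 0.1163, 0.1217]
tcp_rot: [3.137, 0.011, 2.845]
wrist_force: [-0.4, -0.6, -0.0]
grip_width: 0.085
```

```bash
python3 -c "
from h import *
err([.5347,.1155,.116],163)"
```

```text
t 3.0167 pos [0.5394 0.1163 0.1217] F [-0.4 -0.6 -0. ] w 0.08498010545988935
tool cm [ 0.43 -0.22  0.56] yaw deg (tool z) -0.02
```

Emit:
servo_tool --targets '[0,0,0,0,0,0,0,0,0,0]'

```text
time: 3.18
position: [0.54, 0.1166, 0.1229]
tcp_rot: [3.136, 0.012, 2.844]
wrist_force: [0.5, -0.7, -0.6]
grip_width: 0.0853
```

```bash
python3 -c "
from h import *
err([.5347,.1155,.116],163);s=get_state();print(s['tcp_rot'],s['dq'],s['q'])"
```

```text
t 3.1833 pos [0.54   0.1166 0.1229] F [ 0.5 -0.7 -0.6] w 0.08533809077443534
tool cm [ 0.48 -0.27  0.68] yaw deg (tool z) -0.03
[3.1360982  0.01172466 2.84435698] [ 9.89905565e-05 -1.16394454e-02 -9.79613628e-03  7.62700740e-04
  9.75929652e-03  2.60869718e-03] [ 1.57980985e-01  4.77585729e-01  1.93389698e+00 -3.34314001e-04
  7.17163658e-01 -1.11536134e+00]
```

Emit:
servo_tool --targets '[0.4,-0.2,0.5,0,0,0.1,-0.05,0.2,0,0]'

```text
time: 3.35
position: [0.5353, 0.1159, 0.1169]
tcp_rot: [3.135, 0.014, 2.844]
wrist_force: [0.4, 0.5, -0.4]
grip_width: 0.0853
```

```bash
python3 -c "
from h import *
err([.5347,.1155,.116],163);s=get_state();print(s['tcp_rot'],s['dq'],s['joint_torque'])"
```

```text
t 3.35 pos [0.5353 0.1159 0.1169] F [ 0.4  0.5 -0.4] w 0.08526879302751367
tool cm [ 0.05 -0.06  0.09] yaw deg (tool z) -0.03
[3.13499236 0.01397459 2.84429562] [ 0.00178364  0.00887383  0.01722891  0.00100498 -0.05669252  0.00143307] [-9.78086307e-02 -8.39785266e+01 -3.28464210e+01 -3.51470248e-03
 -4.07478120e-01  1.19962562e-03]
```

Positioned, so I close the gripper.

Emit:
servo_tool --targets '[0,0,0,0,255,0,0,0,0,255,0,0,0,0,255,0,0,0,0,255,0,0,0,0,255,0,0,0,0,255]' --force 80

```text
time: 3.85
position: [0.5348, 0.1158, 0.1169]
tcp_rot: [3.135, 0.014, 2.844]
wrist_force: [-0.9, -4.1, 1.7]
grip_width: 0.0122
```

```bash
python3 -c "
from h import *
err([.5347,.1155,.116],163);s=get_state();print(s['tcp_rot'])"
```

```text
t 3.85 pos [0.5348 0.1158 0.1169] F [-0.9 -4.1  1.7] w 0.012216136488970384
tool cm [ 0.   -0.03  0.09] yaw deg (tool z) -0.04
[3.13513212 0.0137524  2.84416889]
```

Emit:
servo_tool --targets '[0,0,0.8,0,255,0,0,0.8,0,255,0,0,0.6,0,255,0,0,0.4,0,255]'

```text
time: 4.18
position: [0.5349, 0.1159, 0.0915]
tcp_rot: [3.135, 0.014, 2.842]
wrist_force: [-2.0, -0.3, 8.2]
grip_width: 0.0112
```

```bash
python3 -c "
from h import *
err([.5348,.1158,.0919],163);s=get_state();print(s['tcp_rot'])"
```

```text
t 4.1833 pos [0.5349 0.1159 0.0915] F [-2.  -0.3  8.2] w 0.011176946606618212
tool cm [ 0.01 -0.01 -0.05] yaw deg (tool z) -0.17
[3.13459481 0.01364301 2.84188134]
```

```bash
python3 -c "
from h import *
d=snapshot('scene')['frame'];cv2.imwrite('pics/z2.png',cv2.convertScaleAbs(cv2.resize(d[120:270,270:430],None,fx=4,fy=4,interpolation=cv2.INTER_CUBIC),alpha=1.6))
"
```

```text
(no output)
```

View pics/z2.png

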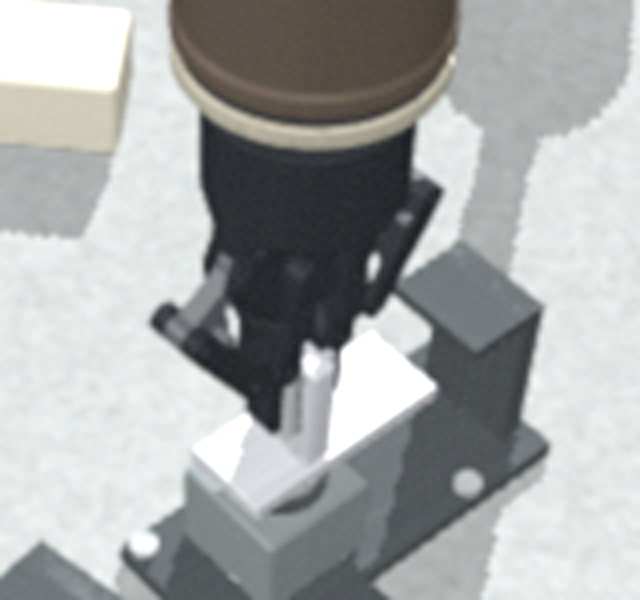

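The plate's near corner dropped 44 zoomed px, about 25 mm, so it moved fully with the grip. Next I slide along tool +y.

Emit:
servo_tool --targets '[0,0.6,0,0,255,0,0.6,0,0,255,0,0.6,0,0,255,0,0.6,0,0,255]'

```text
time: 4.57
position: [0.5421, 0.1377, 0.0916]
tcp_rot: [3.136, 0.013, 2.839]
wrist_force: [-2.2, -4.2, 7.8]
grip_width: 0.0112
```

```bash
python3 -c "
from h import *
err([.5348+.036*.292,.1158+.036*.956,.0919],163)"
```

```text
t 4.5667 pos [0.5421 0.1377 0.0916] F [-2.2 -4.2  7.8] w 0.011161081782921543
tool cm [ 0.07  1.29 -0.03] yaw deg (tool z) -0.34
```

Emit:
servo_tool --targets '[0,0.5,0,0,255,0,0.4,0,0,255,0,0.3,0,0,255,0,0.2,0,0,255]'

```text
time: 4.9
position: [0.5459, 0.1499, 0.0924]
tcp_rot: [3.139, 0.012, 2.839]
wrist_force: [-2.3, -33.5, 6.8]
grip_width: 0.0108
```

```bash
python3 -c "
from h import *
err([.5348+.036*.292,.1158+.036*.956,.0919],163)"
```

```text
t 4.9 pos [0.5459 0.1499 0.0924] F [ -2.3 -33.5   6.8] w 0.010824821349911374
tool cm [0.06 0.02 0.05] yaw deg (tool z) -0.33
```

The keeper hit its stop (33 N, 36 mm travelled). I'll relax, ease up onto the lip, look, then open.

Emit:
servo_tool --targets '[0,0,0,0,255,0,0,-0.3,0,255,0,0,-0.25,0,255]'

```text
time: 5.15
position: [0.5459, 0.1489, 0.0982]
tcp_rot: [3.14, 0.012, 2.838]
wrist_force: [-2.3, 1.1, 5.9]
grip_width: 0.011
```

```bash
python3 -c "
from h import *
err([.5348+.036*.292,.1158+.036*.956,.0989],163)
d=snapshot('scene')['frame'];cv2.imwrite('pics/z3.png',cv2.convertScaleAbs(cv2.resize(d[120:270,270:430],None,fx=4,fy=4,interpolation=cv2.INTER_CUBIC),alpha=1.6))
"
```

```text
t 5.15 pos [0.5459 0.1489 0.0982] F [-2.3  1.1  5.9] w 0.010981304759362489
tool cm [ 0.09  0.11 -0.07] yaw deg (tool z) -0.39
```

View pics/z3.png

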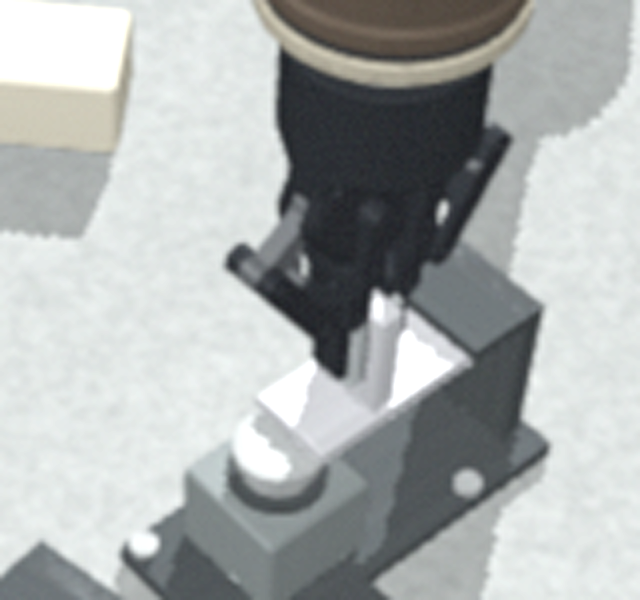

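Plate end is under the lip at (440,350). The grip eased back 1 mm, so I nudge it to the stop again, then open partly and lift clear.

Emit:
servo_tool --targets '[0,0.2,0,0,255,0,0.15,0,0,255]'

```text
time: 5.37
position: [0.5458, 0.1496, 0.0989]
tcp_rot: [-3.139, 0.011, 2.839]
wrist_force: [-1.3, -20.0, 5.6]
grip_width: 0.0109
```

Emit:
servo_tool --targets '[0,0,0,0,160,0,0,0,0,160,0,0,0,0,160]'

```text
time: 5.62
position: [0.5459, 0.1487, 0.0989]
tcp_rot: [-3.138, 0.011, 2.838]
wrist_force: [0.2, 0.1, 0.4]
grip_width: 0.032
```

Emit:
servo_tool --targets '[0,0,-0.5,0,160,0,0,-1.5,0,160,0,0,-2,0,160,0,0,-2.5,0,160,0,0,-2.5,0,160,0,0,-2.5,0,160,2,2,-1,0,160,2.5,2.5,0,0,160,2.5,2.5,0,0,160,2.5,2.5,0,0,160,2.5,2.5,0,0,160,0,0,0,0,160]'

```text
time: 6.62
position: [0.4642, 0.3067, 0.2329]
tcp_rot: [3.139, 0.013, 2.833]
wrist_force: [-0.2, 0.3, -0.5]
grip_width: 0.0318
```

```bash
python3 -c "
from h import *
err([.5348,.1158,.0989],163)
for n,(r,c) in dict(scene=(120,250),top=(150,110)).items():
    d=snapshot(n)['frame'];cv2.imwrite(f'pics/{n}4.png',cv2.convertScaleAbs(cv2.resize(d[r:r+150,c:c+190],None,fx=4,fy=4,interpolation=cv2.INTER_CUBIC),alpha=1.6))
    cv2.imwrite(f'pics/{n}4f.png',d)
"
```

```text
t 6.6167 pos [0.4642 0.3067 0.2329] F [-0.2  0.3 -0.5] w 0.0317725551220758
tool cm [-12.34 -16.08  13.52] yaw deg (tool z) -0.66
```

View pics/scene4.png

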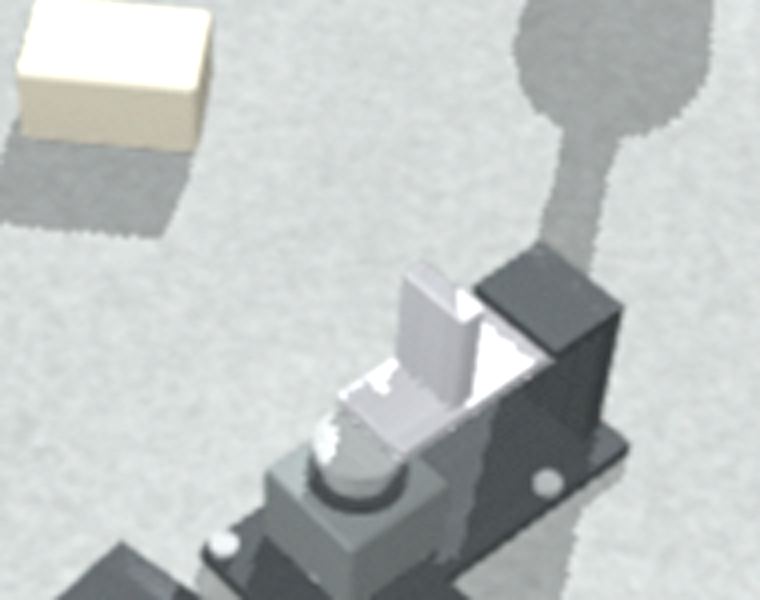

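View pics/top4.png

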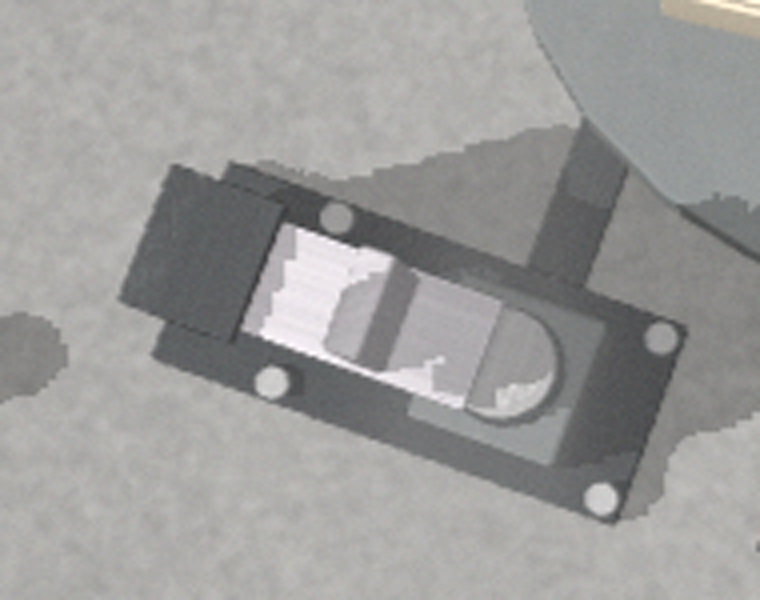

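View pics/scene4f.png

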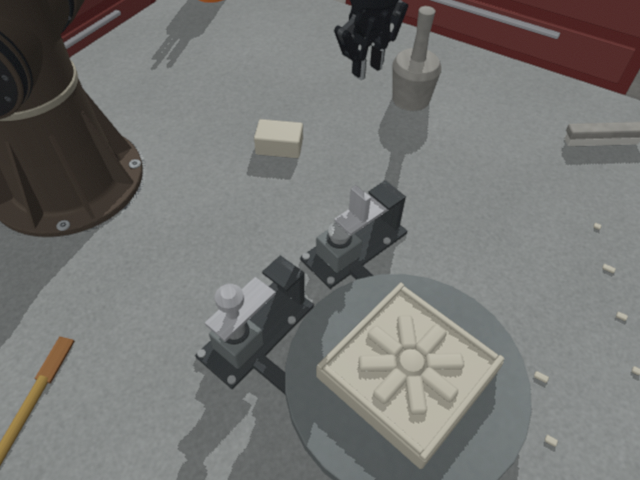

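The wing stays down and trapped, with its plate under the lip. The knob lock looks unchanged. Quick check of the keeper travel:

```bash
python3 -c "
from h import *
t=snapshot('top');T=lambda p:(np.array(p)-1.5)/4+[110,150]
E=np.mean([onz(t,T(p),.085) for p in[(503,300),(465,408)]],0);L=np.mean([onz(t,T(p),.092) for p in[(285,207),(237,340)]],0)
print('plate -y end to lip edge (home 80mm):',(L-E)@[-np.sin(np.radians(-17.2)),np.cos(np.radians(-17.2)),0]*1000)
a=cv2.imread('pics/top0.png')[230:310,295:435];b=t['frame'][230:310,295:435]
print('knob region diff',cv2.absdiff(a,b).mean());print(finish_job())"
```

```text
plate -y end to lip edge (home 80mm): 78.85032014465614
knob region diff 14.008392857142857
the job is handed in; nothing more can be done
None
```

The wing lock is done: its plunger is held down with the keeper plate under the hooked lip, and it stayed trapped after I let go. I gripped the wing, pushed the plunger down about 25 mm and, keeping it down, slid the keeper until it met its stop. Then I eased it up onto the lip, nudged it to the stop again, released and backed away. The robot clock read about 6.7 s when I handed the job in.

Last checks:
- **Keeper:** after release, the exposed plate measured 78.9 mm, against 80 mm expected at home. That matches within the roughly 2 mm calibration.
- **Contact:** the wrist force was about 0 after release, and the highest I saw was about 34 N, while pushing the keeper against its stop.
- **Knob lock:** I never touched it, and it looks unchanged in the picture taken after release. My automatic before/after image comparison came out at 14 grey levels on average rather than near zero. The arm's shadow lay across that area in the first picture and had moved, so I put it down to that, but that comparison did not confirm the lock is unchanged.

While I was lowering the gripper, before gripping, the tool drifted about 5 mm and tilted about 0.7°. I corrected the position; the small tilt stayed and caused no trouble.

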